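# Check a lamp module under the loupe at gauged focal height

### The job

Lower the sprung height gauge on the black fixture until its foot rests on top of the lamp module in the middle nest, and leave it standing there: the top of its knob now marks the focal height. Then take the loupe by its handle from its rest and hold it level and still, lens centred over that module's lamp chip and at the height of the knob's top, touching nothing, and finish while still holding it there. Leave all three modules in their nests and do not disturb the screwdriver and the headlamp.

Things in the scene. Friction and masses are not known exactly. Their poses are not given: they have to be found in the camera images.
- fixture: fixed black plate 180 (x) x 260 (y) x 20 mm high, origin at its underside's centre. Nests on top at x = -20, y = -80, 0, 80 mm, stops 9 mm high, module axes parallel to the plate's, 2 mm play. Post 22 x 30 mm at x = 70, y = 0 up to z = 126; from it an arm (22 mm wide, z = 112 to 126) guides the gauge rod at x = 15, y = 0, over the bare +x end of the middle module, 60 mm from its chip.
- gauge (a joint): slide of the height gauge, in m: 0 at the top (foot 100 mm above the bench), grows as it is lowered, up to 0.066. Starts 0 to 10 mm down. A spring balances its weight and 3 N of friction makes it stay where it is left; pushing down on its knob with about 4 N moves it until the foot meets the module.
- gauge_foot (a point): centre of the underside of the gauge's steel foot (disc of 16 mm diameter, rod of 9 mm above it)
- gauge_top (a point): centre of the flat top face of the gauge's brass knob (28 mm diameter, 14 mm high), 115 mm straight above the foot's underside; nothing stands above it. Its height is the mark for the lens.
- loupe: loose hand loupe, about 90 g. Origin at the lens centre, mid-thickness; z is the lens axis, up as it lies. Black rim 60 mm across, 12 mm thick; black handle towards -x, 16 mm wide (y), 12 mm thick (z), from x = -29 to -139 mm, in the lens plane. Balances near x = -64 mm; free for grasping from above at x = -45 to -110 mm, best at -75 mm.
- rest: fixed grey rest; the loupe lies level on it, its underside 45 mm above the bench. Base plate 8 mm thick, 66 mm wide; block 50 x 50 mm under the rim (x = 52 to 102 mm), block 18 x 36 mm under the handle's end (x = -66 to -48 mm). Origin on the bench below the middle of the free handle; the lens lies near x = 75 mm.
- module_low: lowest lamp module, loose: aluminium finned block 90 (x) x 44 (y) x 20 mm high with a flat top, origin at the centre of its underside, x along its length, z up. One of the three modules sits in the middle nest under the gauge, the other two wait in the side nests; which one is where varies.
- module_mid: middle-sized lamp module, loose: aluminium finned block 90 (x) x 44 (y) x 32 mm high with a flat top, origin at the centre of its underside, x along its length, z up. One of the three modules sits in the middle nest under the gauge, the other two wait in the side nests; which one is where varies.
- module_tall: tallest lamp module, loose: aluminium finned block 90 (x) x 44 (y) x 44 mm high with a flat top, origin at the centre of its underside, x along its length, z up. One of the three modules sits in the middle nest under the gauge, the other two wait in the side nests; which one is where varies.
- module_low_chip (a point): centre of the lamp chip (small yellow square on a white 36 mm board, under 3 mm high) on this module: at x = -25 mm, y = 0, z = 20 mm (its flat top) in the module's frame
- module_mid_chip (a point): centre of the lamp chip (small yellow square on a white 36 mm board, under 3 mm high) on this module: at x = -25 mm, y = 0, z = 32 mm (its flat top) in the module's frame
- module_tall_chip (a point): centre of the lamp chip (small yellow square on a white 36 mm board, under 3 mm high) on this module: at x = -25 mm, y = 0, z = 44 mm (its flat top) in the module's frame
- driver: screwdriver lying on the bench left of the fixture, bystander
- headlamp: round headlamp, 80 mm across and 58 mm high, standing on the bench, bystander

How it is judged (in metres and radians):
On the way, in this order (a step that is already met when the one before it is completed fails the run):
1. the gauge's foot rests on the module in the middle nest (((z of gauge_foot in the frame of module_low_chip between -0.004 and 0.002 m and horizontal distance between gauge_foot and module_low_chip below 0.07 m) or (z of gauge_foot in the frame of module_mid_chip between -0.004 and 0.002 m and horizontal distance between gauge_foot and module_mid_chip below 0.07 m) or (z of gauge_foot in the frame of module_tall_chip between -0.004 and 0.002 m and horizontal distance between gauge_foot and module_tall_chip below 0.07 m))), for 0.2 s.
2. the loupe is lifted off its rest in the gripper (height (world z) of loupe above 0.09 m and contact force between the fingers and loupe above 1 N and contact force between loupe and rest below 0.05 N), for 0.2 s.
At the end, for the whole second after the job is handed in: Gripper holds the loupe still (<20 mm/s), level within 0.1 rad, lens centre within 7 mm of the knob top's height and 10 mm sideways of the gauged module's chip, loupe touching no fixture, rest or module; gauge foot still on that module (-4 to +2 mm of its top) (z of loupe in the frame of gauge_top between -0.007 and 0.007 m and angle between loupe's own z axis and vertical below 0.1 rad and linear speed of loupe below 0.02 m/s and contact force between the fingers and loupe above 1 N and contact force between loupe and fixture below 0.05 N and contact force between loupe and rest below 0.05 N and contact force between loupe and module_low below 0.05 N and contact force between loupe and module_mid below 0.05 N and contact force between loupe and module_tall below 0.05 N and ((z of gauge_foot in the frame of module_low_chip between -0.004 and 0.002 m and horizontal distance between gauge_foot and module_low_chip below 0.07 m and horizontal distance between loupe and module_low_chip below 0.01 m) or (z of gauge_foot in the frame of module_mid_chip between -0.004 and 0.002 m and horizontal distance between gauge_foot and module_mid_chip below 0.07 m and horizontal distance between loupe and module_mid_chip below 0.01 m) or (z of gauge_foot in the frame of module_tall_chip between -0.004 and 0.002 m and horizontal distance between gauge_foot and module_tall_chip below 0.07 m and horizontal distance between loupe and module_tall_chip below 0.01 m))); the arm keeps its last pose, push and grip.
It fails at once if a module is moved out of its place (over 15 mm) (distance of any of module_low, module_mid, module_tall from where it was at the start of the episode above 0.015 m).
It fails at once if the screwdriver or the headlamp is disturbed (over 30 mm) (distance of any of driver, headlamp from where it was at the start of the episode above 0.03 m).
It also fails if it takes over 59 s, if anything falls off the work surface, if the arm or the gripper's body presses on something with over 40 N, if the wrist force passes 120 N, or if a joint passes its speed limit or range.

### The arm

A 6-joint arm with a two-finger parallel gripper is mounted at the origin on the work surface. World frame = base frame: x ahead of the robot, y to its left, z up, the work surface at z = 0. Lengths are in mm, angles in rad, forces in N, time in s.
With the tool pointing down it reaches from about 350 to 925 mm from the base axis. Payload 6.4 kg.
Tool frame: the origin (TCP) lies at the very end of the fingers, on their centre line; the grasp point (between the pads) lies 19 mm behind it; z points along the fingers, y is the line along which they close (so a half turn about z gives the same grasp; the last joint's range is limited). The gripper opens to 94 mm and grips with 3 to 60 N. Pads are 16 mm wide; open, the fingers measure 119 mm over their backs; the gripper's body (75 mm by 177 mm) begins 78 mm behind the grasp point.
Start: joints at [1.089, 0.245, 1.558, -0, 1.339, -0.174], TCP at [196.923, 619.464, 205.455] pointing down, gripper open.
Joint ranges: [-3.13, 3.13], [-1.02, 2.26], [0.13, 2.54], [-0.95, 4.09], [0.21, 2.88], [-2.74, 2.74]. Speed limits (rad/s): [2.57, 2.57, 3.14, 3.14, 3.14, 3.14].

### API

Orientations are given as [roll, pitch, yaw] about the fixed x, y, z axes, in that order (R = Rz(yaw) Ry(pitch) Rx(roll)).
In Python, from rig import sense, read_camera, sign_off gives the robot as it stands.
- The arm moves only by the tool send_rows, never from a script. Its argument "series" is a list of rows, each a list of 3 entries, a list of its own where there are three numbers: the shift along the tool's x, y, z in mm, then the turn, a rotation vector about the tool's x, y, z in rad, then the gripper's target within -1 to 1 (fully open at 1, half-way at 0, shut at -1). In form: [[[dx, dy, dz], [ax, ay, az], jaw], ...]. A call has 1 to 5 rows; each row shifts and turns the commanded pose from where the row before left it, along the tool's axes as they then stand; what a row does not reach is not made up. A row lasts 1/8 s, in which the tool goes at most 62.5 mm and 10.7 degrees, less where a joint would pass 70% of its speed; a pose out of reach is approached as far as the arm can. A call with a gripper value outside its range is refused whole. The fingers move at their own pace and stop on an object; "squeeze" is the grip in N (left out, the last holds). Time passes only in rows, so rows that do not move let the fingers close. It gives the time, the measured TCP pose, the force, the opening and the grip force at its end, in the units of the state.
- sense(): the state, without advancing time (a new reading comes with each control period).
- read_camera(name): name is "scene" or "top" or "wrist"; returns a dict with "color" (384x512x3 uint8, red, green, blue), "depth" (384x512 float32, mm along the optical axis (not along the pixel's ray), 0 where there is no reading), "mtx" (3x3 intrinsics, pixels), "R" (3x3) and "t" (3): a world point X has camera coordinates R X + t. Camera axes: x right, y down, z forward; pixel columns grow to the right and rows downward; lengths in mm; the calibration is good to about 2 mm. A picture is of the moment at which its call begins.
- sign_off(): hands the job in; it is judged then, once.
The state is a dict: "clock": time; "qpos": joint angles; "joint_velocities": joint speeds; "effort": joint torques, N m; "ee_pos": TCP position; "orientation": TCP orientation; "ft_force": force on the tool from outside, world axes, zero at the start; "ft_torque": the same for the moment, N m; "width": finger opening in mm; "finger_force": force on a finger pad.
Only numpy, scipy, OpenCV 4.12 (cv2) and the standard library are available. Lean on these libraries where they do the work, as an engineer would, in place of code of your own. Each camera call takes 0.05 s, during which the arm holds its last target. There are 200 camera calls.

## Working session

There is one attempt and no reset: what is moved stays moved. The work goes in short steps, Python scripts to look and compute and a tool call to move; the robot and the scene stay as the last step left them, time stands still between calls to the robot, and variables do not carry over. Pictures are saved under pics/ and viewed, at most 10 in all, crops included, and the job is handed in when it is done.

Besides the shell and the picture viewer there is one more tool, called after "Call:" as name(argument=value, ...) on one line, values as JSON. send_rows: Moves the arm, as the interface text tells. Its arguments: {"type":"object","properties":{"series":{"type":"array","items":{"type":"array"}},"squeeze":{"type":"number"}},"required":["series"]}

```bash
mkdir -p pics
cat > h.py <<'E'
import numpy as np, cv2
from rig import sense, read_camera
def cloud(c):
    d=c["depth"];v,u=np.mgrid[:d.shape[0],:d.shape[1]]
    K=c["mtx"];p=np.stack([(u-K[0,2])/K[0,0]*d,(v-K[1,2])/K[1,1]*d,d],-1)
    w=(p-np.array(c["t"]))@np.array(c["R"]); w[d<=0]=np.nan
    return w
E
python3 - <<'E'
from h import *
s=sense();print({k:np.round(v,3) for k,v in s.items()})
for n in("top","scene"):
    c=read_camera(n);cv2.imwrite(f"pics/{n}0.png",c["color"][...,::-1]);np.savez(f"{n}0.npz",w=cloud(c),**c)
E
```

```text
{'clock': np.float64(0.0), 'qpos': array([ 1.089,  0.246,  1.559, -0.   ,  1.339, -0.174]), 'joint_velocities': array([-0.   , -0.001,  0.001, -0.   ,  0.   , -0.001]), 'effort': array([-1.0000e-03, -4.1584e+01, -3.1460e+01,  6.8000e-02,  3.3000e-02,
       -0.0000e+00]), 'ee_pos': array([196.638, 618.926, 204.366]), 'orientation': array([-3.14 , -0.   ,  2.834]), 'ft_force': array([ 0.785, -0.638,  0.076]), 'ft_torque': array([ 0.004,  0.012, -0.03 ]), 'finger_force': np.float64(0.0), 'width': np.float64(93.948)}
```

```bash
python3 -c "
import cv2,numpy as np
a=cv2.imread('pics/top0.png');b=cv2.imread('pics/scene0.png');cv2.imwrite('pics/s0.png',b)
"
```

```text
(no output)
```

View pics/top0.png

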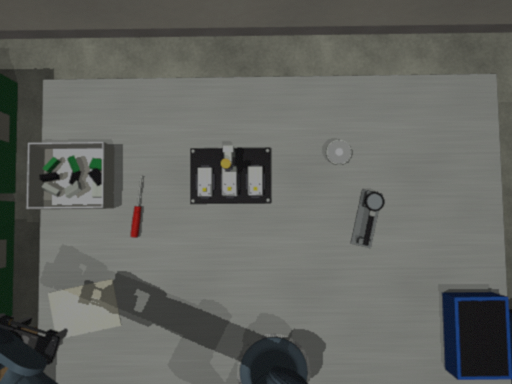

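View pics/scene0.png

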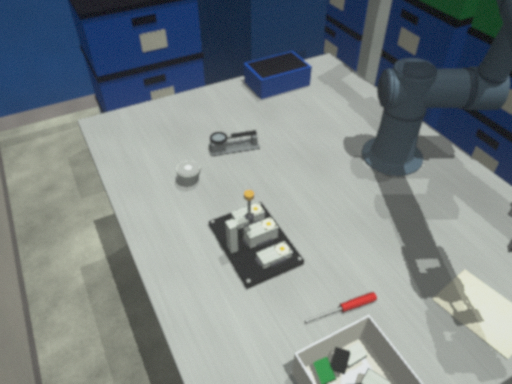

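The top view shows the fixture around pixel (231,175) with the knob at (227,163) and the three modules at (205/230/256,182). The loupe lens is at (374,201) and its handle runs down to (366,240). The headlamp is at (338,152) and the driver at (138,210).

Run:
```python
from h import *
f=np.load("top0.npz");w=f["w"];c=f["color"].astype(int);hsv=cv2.cvtColor(f["color"],cv2.COLOR_RGB2HSV)
print("cam",-f["R"].T@f["t"],f["mtx"][0,0])
p=lambda v,u:np.round(w[v,u],0)
# plate black
sub=np.zeros(c.shape[:2],bool);sub[140:215,180:285]=1
m=(sub&(hsv[...,2]<50)).astype(np.uint8)
pts=w[(m>0)&(abs(w[...,2]-20)<6)][:,:2].astype(np.float32);r=cv2.minAreaRect(pts);print("plate",len(pts),r)
m=sub&(hsv[...,1]>150)&(hsv[...,2]>90)&(w[...,2]>120);print("knob",m.sum(),w[m].mean(0),np.nanmax(w[m][:,2]))
for u in(205,230,256): print(u,p(182,u),p(190,u),p(175,u))
sub[:]=0;sub[185:250,345:390]=1
m=sub&(hsv[...,2]<60)&(w[...,2]>48);q=w[m];print("loupe",len(q),q.mean(0))
m2=sub&(w[...,2]>46)
h=sub&(w[...,2]>5);print("rest+loupe",cv2.minAreaRect(w[h][:,:2].astype(np.float32)))
print(cv2.minAreaRect(q[:,:2].astype(np.float32)))
print(p(201,374),p(225,369),p(235,367),p(240,366))
```

```text
cam [ 482.90963778   41.14769037 1405.57671417] 434.4774389079177
plate 2327 ((621.3441772460938, 128.64474487304688), (254.76705932617188, 174.7708282470703), 89.32543182373047)
knob 60 [634.19142445 130.1617884  213.087979  ] 216.99051480797792
205 [597. 207.  44.] [572. 208.  40.] [620. 208.  37.]
230 [595. 127.  62.] [570. 127.  64.] [616. 127.  64.]
256 [595.  47.  47.] [569.  47.  61.] [617.  46.  51.]
loupe 258 [ 473.7211314  -304.92181793   55.13285415]
rest+loupe ((480.18670654296875, -308.64532470703125), (141.60704040527344, 203.05081176757812), 88.65802001953125)
((476.4932861328125, -315.73834228515625), (58.21134567260742, 165.94667053222656), 86.025390625)
[ 531. -319.   56.] [ 457. -301.   57.] [ 426. -295.   54.] [ 411. -290.   58.]
```

Call:
send_rows(series=[[[-38,-22,-9],[0,0,0],0],[[-38,-22,-9],[0,0,0],0],[[-38,-22,-9],[0,0,0],0],[[-38,-22,-9],[0,0,0],0],[[-38,-22,-9],[0,0,0],0]])

```text
clock: 0.72
ee_pos: [345.2, 455.7, 250.3]
orientation: [-3.141, -0.0, 2.834]
ft_force: [-0.0, -0.5, 0.3]
width: 48.4
finger_force: 0.0
```

Call:
send_rows(series=[[[-38,-22,-9],[0,0,0],0],[[-38,-22,-9],[0,0,0],0],[[-38,-22,-9],[0,0,0],0],[[-38,-22,-9],[0,0,0],0],[[-38,-22,-9],[0,0,0],0]])

```text
clock: 1.35
ee_pos: [493.0, 293.4, 295.3]
orientation: [-3.141, -0.001, 2.834]
ft_force: [0.1, 0.6, -0.2]
width: 47.2
finger_force: 0.0
```

Call:
send_rows(series=[[[-38,-22,-9],[0,0,0],0],[[-38,-22,-9],[0,0,0],0],[[-38,-22,-9],[0,0,0],0],[[-38,-22,-9],[0,0,0],0],[[0,0,0],[0,0,0],0]])

```text
clock: 1.98
ee_pos: [612.0, 162.6, 331.2]
orientation: [-3.141, -0.0, 2.83]
ft_force: [0.2, 0.2, -0.0]
width: 47.0
finger_force: 0.0
```

Run:
```python
from h import *
s=sense();print(s["clock"],s["ee_pos"],s["orientation"],s["qpos"])
c=read_camera("wrist");cv2.imwrite("pics/w1.png",c["color"][...,::-1]);np.savez("w1.npz",w=cloud(c),**c)
print(-np.array(c["R"]).T@c["t"],c["R"])
```

```text
1.975 [611.97655651 162.61740741 331.20218626] [-3.14137565e+00 -7.00087931e-05  2.83018746e+00] [ 8.10272329e-02  1.33589569e-01  1.45854725e+00 -1.73770668e-04
  1.54960351e+00 -1.17836021e+00]
[549.66446774 182.49899811 510.60436258] [[ 0.30563131  0.95214689 -0.00240683]
 [ 0.92750195 -0.29714716  0.22681202]
 [ 0.21524317 -0.0715532  -0.97393558]]
```

View pics/w1.png

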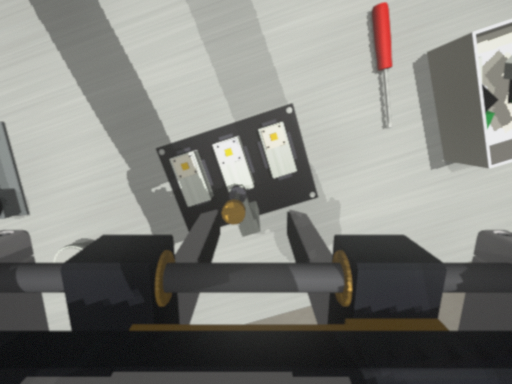

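The wrist view shows the knob at (233,211). The middle module's chip is at (228,152) and the plate corners are at (160,152), (290,108) and (313,195).

Run:
```python
from h import *
f=np.load("w1.npz");w=f["w"];hsv=cv2.cvtColor(f["color"],cv2.COLOR_RGB2HSV)
yel=(hsv[...,1]>120)&(hsv[...,2]>80)&(hsv[...,0]>12)&(hsv[...,0]<35)
yel[225:]=0
n,l,st,ce=cv2.connectedComponentsWithStats(yel.astype(np.uint8))
for i in range(1,n):
    if st[i,4]>8: q=w[l==i];print(ce[i],st[i,4],np.nanmedian(q,0),np.nanpercentile(q,95,axis=0)[2])
q=w[(hsv[...,2]<45)&(abs(w[...,2]-20)<3)];q=q[(q[:,0]>500)&(q[:,0]<740)&(q[:,1]>-50)&(q[:,1]<300)]
print(cv2.minAreaRect(q[:,:2].astype(np.float32)))
# module tops, ridge heights
x=w[...,0];y=w[...,1];z=w[...,2]
for y0 in(48,128,208):
    m=(abs(y-y0)<15)&(x>580)&(x<612);print(y0,np.nanmedian(z[m]))
m=(abs(y-128)<35)&(x>550)&(x<625)&(z>45)&(z<75);print(cv2.minAreaRect(w[m][:,:2].astype(np.float32)))
```

```text
[273.41666667 136.30555556] 36 [574.28496867 210.11192889  42.28743401] 44.045978047121515
[228.05405405 151.91891892] 37 [574.37912571 130.10600555  66.49707296] 67.96556666727606
[184.66666667 165.97222222] 36 [574.7855827   50.27962679  54.76662114] 56.30227082196413
[232.67088608 212.03797468] 395 [633.07101253 130.26554362 214.48608767] 215.61075442644753
((668.3883056640625, 23.91998291015625), (74.201904296875, 62.96315002441406), 55.206783294677734)
48 52.727815812399996
128 437.4743775528551
208 452.5837371463177
((589.6072998046875, 130.71682739257812), (44.09026336669922, 70.43177795410156), 89.96212005615234)
```

Call:
send_rows(series=[[[-16,-12,10],[0,0,0],-1],[[-15,-12,10],[0,0,0],-1],[[0,0,25],[0,0,0],-1],[[0,0,25],[0,0,0],-1],[[0,0,20],[0,0,0],-1]])

```text
clock: 2.65
ee_pos: [632.4, 132.1, 239.1]
orientation: [-3.141, -0.002, 2.834]
ft_force: [0.7, -0.2, -0.4]
width: 1.5
finger_force: 0.0
```

Call:
send_rows(series=[[[0,0,12],[0,0,0],-1],[[0,0,5],[0,0,0],-1],[[0,0,5],[0,0,0],-1],[[0,0,5],[0,0,0],-1]])

```text
clock: 3.15
ee_pos: [633.3, 132.6, 215.0]
orientation: [3.141, 0.001, 2.834]
ft_force: [0.0, 0.1, -0.3]
width: 0.7
finger_force: 0.0
```

Call:
send_rows(series=[[[0,0,5],[0,0,0],-1],[[0,0,5],[0,0,0],-1],[[0,0,5],[0,0,0],-1],[[0,0,5],[0,0,0],-1],[[0,0,5],[0,0,0],-1]])

```text
clock: 3.78
ee_pos: [633.3, 132.6, 189.4]
orientation: [3.141, 0.001, 2.834]
ft_force: [0.9, 0.2, 3.2]
width: 0.3
finger_force: 1.7
```

Call:
send_rows(series=[[[0,0,3],[0,0,0],-1],[[0,0,2],[0,0,0],-1],[[0,0,1],[0,0,0],-1]])

```text
clock: 4.15
ee_pos: [633.2, 132.5, 183.5]
orientation: [3.141, 0.001, 2.834]
ft_force: [2.2, -0.1, 3.7]
width: 0.1
finger_force: 1.5
```

Call:
send_rows(series=[[[0,0,2],[0,0,0],-1],[[0,0,1],[0,0,0],-1],[[0,0,1],[0,0,0],-1]])

```text
clock: 4.53
ee_pos: [633.0, 132.5, 179.4]
orientation: [3.142, 0.0, 2.834]
ft_force: [2.3, 0.2, 3.2]
width: 0.6
finger_force: 1.6
```

Call:
send_rows(series=[[[0,0,0.5],[0,0,0],-1],[[0,0,0],[0,0,0],-1]])

```text
clock: 4.78
ee_pos: [633.0, 132.5, 179.3]
orientation: [3.142, 0.0, 2.834]
ft_force: [2.2, 0.1, 4.4]
width: 0.5
finger_force: 2.4
```

Call:
send_rows(series=[[[0,0,1],[0,0,0],-1],[[0,0,1],[0,0,0],-1]])

```text
clock: 5.03
ee_pos: [633.1, 132.5, 179.1]
orientation: [-3.141, 0.0, 2.834]
ft_force: [-3.1, 0.0, 14.3]
width: 0.9
finger_force: 7.4
```

Call:
send_rows(series=[[[0,0,-3],[0,0,0],-1],[[0,0,-20],[0,0,0],-1],[[0,0,-40],[0,0,0],-1],[[0,0,-40],[0,0,0],0],[[-5,-45,-5],[0,0,0],1]])

```text
clock: 5.65
ee_pos: [625.3, 89.3, 289.6]
orientation: [3.14, 0.006, 2.838]
ft_force: [0.1, -0.3, -0.5]
width: 17.1
finger_force: 0.0
```

Call:
send_rows(series=[[[-5,-52,-5],[0,0,0],1],[[-5,-52,-5],[0,0,0],1],[[-5,-52,-5],[0,0,0],1],[[-5,-52,-5],[0,0,0],1],[[-5,-52,-5],[0,0,0],1]])

```text
clock: 6.28
ee_pos: [568.1, -168.6, 310.6]
orientation: [3.142, -0.001, 2.834]
ft_force: [0.3, -0.0, 0.4]
width: 67.0
finger_force: 0.0
```

Call:
send_rows(series=[[[-4,-52,0],[0,0,0],1],[[-4,-52,0],[0,0,0],1],[[-4,-52,0],[0,0,0],1],[[0,0,0],[0,0,0],1],[[0,0,0],[0,0,0],1]])

```text
clock: 6.9
ee_pos: [533.2, -319.0, 310.1]
orientation: [3.141, -0.001, 2.834]
ft_force: [-0.3, 1.0, 0.4]
width: 94.4
finger_force: 0.0
```

Run:
```python
from h import *
s=sense();print(s["clock"],s["ee_pos"],s["orientation"],s["qpos"])
c=read_camera("wrist");cv2.imwrite("pics/w2.png",c["color"][...,::-1]);np.savez("w2.npz",w=cloud(c),**c)
c=read_camera("top");w=cloud(c);hsv=cv2.cvtColor(c["color"],cv2.COLOR_RGB2HSV)
m=(hsv[...,1]>150)&(hsv[...,2]>90)&(w[...,2]>120);m[:140]=0;m[215:]=0;m[:,:180]=0;m[:,285:]=0
print("knob",m.sum(),np.median(w[m],0))
```

```text
6.9 [ 533.15127046 -318.99447502  310.05651554] [ 3.14094472e+00 -6.35241946e-04  2.83377483e+00] [-7.21578700e-01  1.13335072e-01  1.51804118e+00  3.38455336e-04
  1.51105854e+00 -1.98457735e+00]
knob 56 [634.00374502 130.58483495 177.17288516]
```

View pics/w2.png

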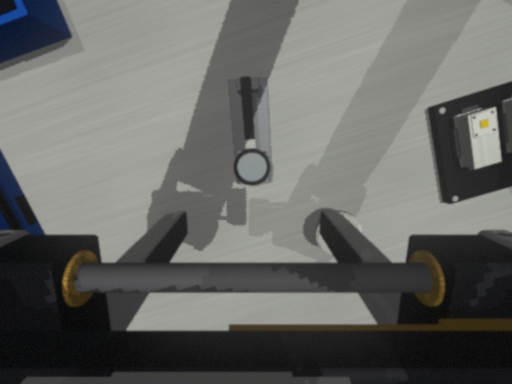

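The lens rim is at (252,166), and the dark handle runs from about (250,138) up to (246,78). The knob is now at 177–179 mm, so the gauge is down.

Run:
```python
from h import *
f=np.load("w2.npz");w=f["w"];hsv=cv2.cvtColor(f["color"],cv2.COLOR_RGB2HSV)
s=np.zeros(w.shape[:2],bool);s[70:190,225:275]=1
m=s&(abs(w[...,2]-56)<6)&(hsv[...,2]<60);q=w[m];print(m.sum(),np.median(q[:,2]))
hd=q[(q[:,0]<490)];
vx,vy,x0,y0=cv2.fitLine(hd[:,:2].astype(np.float32),cv2.DIST_HUBER,0,.01,.01).ravel();print("handle",vx,vy,x0,y0,np.arctan2(vy,vx),hd[:,0].min())
rim=q[q[:,0]>505];print("rim",cv2.minEnclosingCircle(rim[:,:2].astype(np.float32)))
print(q[:,0].min(),q[:,0].max())
t=-75
c=cv2.minEnclosingCircle(rim[:,:2].astype(np.float32))[0]
d=np.array([vx,vy])*np.sign(vx);print("grasp",np.array(c)-75*d, np.array([x0,y0])+d*((np.array(c)-[x0,y0])@d-75))
```

```text
781 57.07588597872956
handle 0.96861005 -0.24858509 438.1401 -299.68362 -0.2512192 395.00787306413633
rim ((529.1183471679688, -321.6373596191406), 29.207822799682617)
395.00787306413633 557.1729039020415
grasp [ 456.47259521 -302.99347878] [ 456.13669653 -304.30228792]
```

Call:
send_rows(series=[[[39,-4,10],[0,0,0],1],[[39,-4.6,20],[0,0,0],1],[[0,0,40],[0,0,-0.056],1],[[0,0,50],[0,0,0],1],[[0,0,50],[0,0,0],1]])

```text
clock: 7.62
ee_pos: [456.9, -302.9, 139.3]
orientation: [-3.141, 0.001, 2.892]
ft_force: [0.5, 0.0, 0.2]
width: 93.6
finger_force: 0.0
```

Call:
send_rows(series=[[[0,0,40],[0,0,0],1],[[0,0,30],[0,0,0],1],[[0,0,20],[0,0,0],1],[[0,0,17.5],[0,0,0],1],[[0,0,0],[0,0,0],1]])

```text
clock: 8.25
ee_pos: [455.9, -302.8, 31.4]
orientation: [3.14, -0.002, 2.891]
ft_force: [-0.3, -0.3, 0.0]
width: 94.2
finger_force: 0.0
```

Call:
send_rows(series=[[[0,0,0],[0,0,0],-1],[[0,0,0],[0,0,0],-1],[[0,0,0],[0,0,0],-1],[[0,0,0],[0,0,0],-1],[[0,0,0],[0,0,0],-1]], squeeze=25)

```text
clock: 8.88
ee_pos: [456.3, -304.2, 32.5]
orientation: [-3.142, 0.0, 2.89]
ft_force: [-0.0, 0.0, -0.1]
width: 47.8
finger_force: 0.0
```

Call:
send_rows(series=[[[0,0,0],[0,0,0],-1],[[0,0,0],[0,0,0],-1],[[0,0,0],[0,0,0],-1]])

```text
clock: 9.25
ee_pos: [456.3, -304.1, 32.4]
orientation: [3.142, -0.0, 2.89]
ft_force: [0.4, -0.4, 0.6]
width: 17.4
finger_force: 0.1
```

Nearly closed; I'll let the grip build, then lift.

Call:
send_rows(series=[[[0,0,0],[0,0,0],-1],[[0,0,0],[0,0,0],-1],[[0,0,-5],[0,0,0],-1],[[0,0,-15],[0,0,0],-1],[[0,0,-25],[0,0,0],-1]])

```text
clock: 9.88
ee_pos: [455.9, -303.8, 78.1]
orientation: [3.141, -0.001, 2.89]
ft_force: [1.7, 0.0, -0.7]
width: 16.0
finger_force: 24.9
```

Call:
send_rows(series=[[[0,0,-35],[0,0,0],-1],[[0,0,-35],[0,0,0],-1],[[0,0,-35],[0,0,0],-1],[[0,0,-25],[0,0,0],-1],[[0,0,0],[0,0,0],-1]])

```text
clock: 10.5
ee_pos: [457.4, -305.2, 210.8]
orientation: [-3.138, 0.005, 2.89]
ft_force: [0.0, -0.1, -0.6]
width: 15.6
finger_force: 24.9
```

Run:
```python
from h import *
s=sense();print(s["clock"],s["ee_pos"],s["orientation"],s["width"],s["finger_force"])
c=read_camera("wrist");cv2.imwrite("pics/w3.png",c["color"][...,::-1]);np.savez("w3.npz",w=cloud(c),**c)
c=read_camera("top");np.savez("t3.npz",w=cloud(c),**c)
```

```text
10.5 [ 457.4222637  -305.22764601  210.76688246] [-3.13836873  0.00519375  2.88990703] 15.5540979437839 24.91910845041275
```

View pics/w3.png

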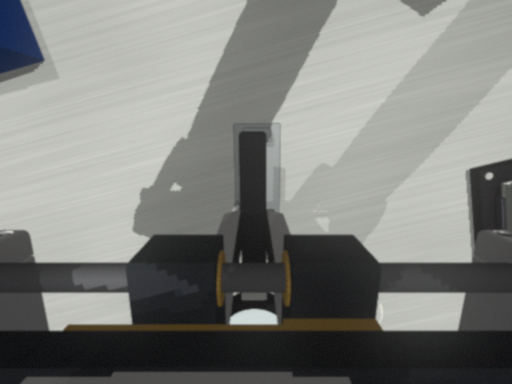

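The loupe is held, with the handle running straight between the pads. I'll check its tilt and lens position from the depth.

```bash
cat > tilt.py <<'E'
from h import *
def run(wf,tf):
    s=sense();p=s["ee_pos"];print("tcp",np.round(p,1),np.round(s["orientation"],4),s["joint_velocities"].max())
    d=np.array([.9685,-.249]);n=np.array([.249,.9685])
    for nm,f in(("wrist",wf),("top",tf)):
        w=f["w"];hsv=cv2.cvtColor(f["color"],cv2.COLOR_RGB2HSV)
        r=w-p;a=r[...,:2]@d;b=r[...,:2]@n
        m=(abs(r[...,2]-25)<14)&(abs(b)<10)&(a<-15)&(a>-70)&(hsv[...,2]<70)
        if m.sum()>20:
            k=np.polyfit(a[m],r[...,2][m],1);print(nm,"handle",m.sum(),"slope",k,a[m].min(),np.median(b[m]))
        m=(abs(r[...,2]-25)<16)&(abs(b)<40)&(a>38)&(a<115)
        if m.sum()>20:
            q=w[m];print(nm,"rim",m.sum(),cv2.minEnclosingCircle(q[:,:2].astype(np.float32)),np.median(q[:,2]),"exp",p[:2]+75*d)
E
python3 -c "
from tilt import *
run(np.load('w3.npz'),np.load('t3.npz'))"
```

```text
tcp [ 456.  -303.8  207.1] [ 3.1414e+00 -4.0000e-04  2.8898e+00] 0.021774412294074442
wrist handle 2017 slope [3.41231476e-03 2.82401057e+01] -61.831597141766956 -2.051465935597056
wrist rim 1384 ((511.9396667480469, -319.151123046875), 19.098201751708984) 232.23045345851398 exp [ 528.65745627 -322.51901349]
top rim 407 ((526.98193359375, -321.0403137207031), 33.47942352294922) 229.0017513417255 exp [ 528.65745627 -322.51901349]
```

Call:
send_rows(series=[[[3,20,0],[0,0,0],-1],[[6,40,0],[0,0,0],-1],[[6,40,0],[0,0,0],-1],[[6,40,0],[0,0,0],-1],[[6,40,0],[0,0,0],-1]])

```text
clock: 11.22
ee_pos: [474.1, -120.3, 206.1]
orientation: [3.141, -0.002, 2.89]
ft_force: [0.2, 0.7, -0.9]
width: 15.8
finger_force: 24.9
```

Call:
send_rows(series=[[[6,40,0],[0,0,0],-1],[[6,40,0],[0,0,0],-1],[[6,40,0],[0,0,0],-1],[[6,40,0],[0,0,0],-1],[[6,40,0],[0,0,0],-1]])

```text
clock: 11.85
ee_pos: [494.3, 80.5, 206.1]
orientation: [-3.141, -0.002, 2.891]
ft_force: [-0.1, -0.8, -0.8]
width: 16.1
finger_force: 24.9
```

Call:
send_rows(series=[[[6,40,0],[0,0,0],-1],[[5,20,0],[0,0,0],-1],[[4,11,0],[0,0,0],-1],[[0,0,0],[0,0,0],-1],[[0,0,0],[0,0,0],-1]])

```text
clock: 12.48
ee_pos: [498.7, 150.1, 207.2]
orientation: [-3.141, -0.0, 2.889]
ft_force: [1.1, 0.2, -1.1]
width: 16.0
finger_force: 24.9
```

Run:
```python
from tilt import *
c=read_camera("wrist");t=read_camera("top")
cv2.imwrite("pics/t4.png",cv2.resize(t["color"][130:230,150:320,::-1],None,fx=4,fy=4,interpolation=cv2.INTER_CUBIC))
c["w"]=cloud(c);t["w"]=cloud(t);run(c,t)
```

```text
tcp [499.  149.9 207.4] [-3.1415 -0.      2.8886] 0.0013800902077880698
wrist handle 1969 slope [-3.84185353e-03  2.43097418e+01] -62.66979602837585 -0.9661473204496934
wrist rim 1377 ((552.9457397460938, 135.81007385253906), 19.335742950439453) 228.32932858015468 exp [571.59391275 131.22170959]
top handle 37 slope [-0.02387144 20.9378508 ] -62.39521209921797 -2.065151644851135
top rim 299 ((571.59130859375, 131.2461395263672), 29.90488052368164) 227.47278927499468 exp [571.59391275 131.22170959]
```

View pics/t4.png

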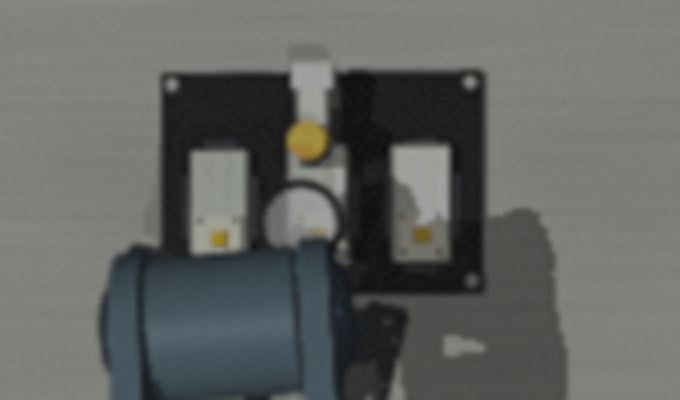

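The loupe is level, with the lens over the middle module beside the knob. I'll shift it slightly and lower it to knob height.

Call:
send_rows(series=[[[-3.6,-0.3,10],[0,0,0],-1],[[0,0,15],[0,0,0],-1],[[0,0,12],[0,0,0],-1],[[0,0,6],[0,0,0],-1],[[0,0,3.8],[0,0,0],-1]])

```text
clock: 13.2
ee_pos: [502.2, 149.4, 160.1]
orientation: [-3.141, -0.001, 2.89]
ft_force: [0.1, 0.3, -0.2]
width: 15.8
finger_force: 24.9
```

Call:
send_rows(series=[[[0,0,0],[0,0,0],-1],[[0,0,0],[0,0,0],-1],[[0,0,0],[0,0,0],-1]])

```text
clock: 13.58
ee_pos: [502.6, 149.4, 161.1]
orientation: [3.141, 0.001, 2.89]
ft_force: [0.6, -0.4, -1.0]
width: 15.7
finger_force: 24.9
```

Run:
```python
from tilt import *
c=read_camera("wrist");t=read_camera("top");s=read_camera("scene")
cv2.imwrite("pics/s5.png",cv2.resize(s["color"][160:310,180:340,::-1],None,fx=4,fy=4,interpolation=cv2.INTER_CUBIC))
c["w"]=cloud(c);t["w"]=cloud(t);run(c,t)
for n,k in(("top",t),("scene",s)):
    w=cloud(k);hsv=cv2.cvtColor(k["color"],cv2.COLOR_RGB2HSV)
    m=(hsv[...,1]>130)&(hsv[...,2]>80)&(w[...,2]>140)&(w[...,2]<200)&(np.hypot(w[...,0]-634,w[...,1]-130)<20)
    print(n,"knob",m.sum(),np.median(w[m],0),np.percentile(w[m][:,2],95))
    r=np.hypot(w[...,0]-575,w[...,1]-130)
    m=(r>24)&(r<31)&(w[...,2]>150)&(w[...,2]<210)&(hsv[...,2]<70)
    print(n,"rim",m.sum(),w[m].mean(0),np.median(w[m][:,2]),np.percentile(w[m][:,2],95))
```

```text
tcp [502.5 149.4 160.9] [3.1415e+00 4.0000e-04 2.8898e+00] 0.002748793924392536
wrist handle 1895 slope [7.43377896e-04 2.49150915e+01] -62.251578413422266 -1.0677894600064923
wrist rim 1380 ((556.7343139648438, 135.62030029296875), 19.301733016967773) 182.25466009296832 exp [575.09361661 130.7295881 ]
top handle 38 slope [-0.12284489 16.50207129] -62.00837644156994 -2.025101533642431
top rim 280 ((576.4164428710938, 131.03953552246094), 30.263717651367188) 180.97530617420276 exp [575.09361661 130.7295881 ]
top knob 69 [634.03371693 128.00273562 177.07842031] 182.68734507688626
top rim 75 [582.34987812 132.8127781  184.1724931 ] 184.58885448221682 188.18558283424687
scene knob 54 [638.31295584 131.81316004 179.5785306 ] 181.65263309303577
scene rim 14 [576.00821622 153.46228665 183.0337959 ] 182.78684748460284 187.1358488118682
```

View pics/s5.png

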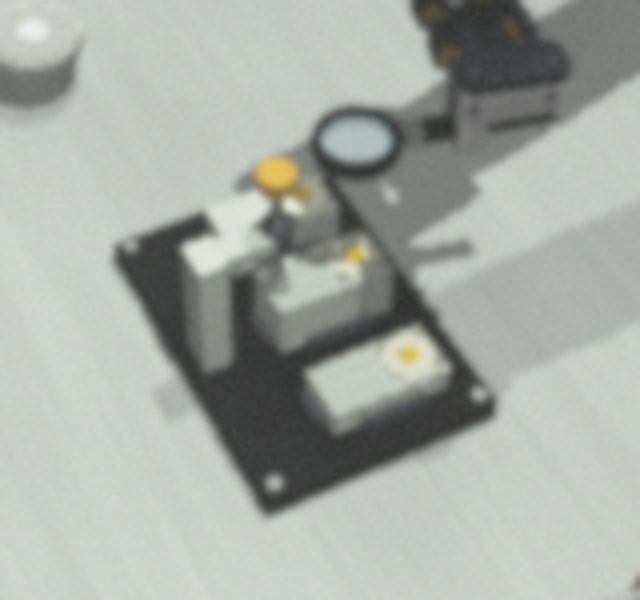

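The gauge is down on the module. The lens is level and clear, its rim top about 6 mm above the knob top, so lens centre and knob are at the same height. Handing in.

```bash
python3 -c "
from rig import sign_off
print(sign_off())"
```

```text
the job is handed in; nothing more can be done
None
```

I handed the job in at about 14 s with the gauge foot on the tall module in the middle nest and the loupe held level over its chip, by measurement within about 2 mm of the knob's height and 3 mm sideways; the judge's verdict was not shown.

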